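# Sort machined parts into the sample trays

### The job

Sort the five loose steel parts on the bench (two bushings, two bolts and a slotted block) into the three green trays: each part goes into the tray that already holds a sample of its own kind, set down upright as it stands now, flat on the tray's floor. Leave the oil can and the magnifier lying among them where they are.

Things in the scene. Friction and masses are not known exactly. Their poses are not given: they have to be found in the camera images.
- bushing_a: Loose steel bushing: a plain tube standing on end, outside diameter 42 mm, bore 24 mm, height 34 mm, about 0.27 kg. Origin: centre of its underside; z along the bore, up. One of two alike.
- bushing_b: Loose steel bushing: a plain tube standing on end, outside diameter 42 mm, bore 24 mm, height 34 mm, about 0.27 kg. Origin: centre of its underside; z along the bore, up. One of two alike.
- bolt_a: Loose large steel hexagon bolt standing upside down on its head: head 36 mm across flats (42 mm across corners), 15 mm high, and above it a round shank 24 mm in diameter (25 mm over the thread bands), 75 mm total height, about 0.30 kg. Origin: centre of its underside; z along the shank, up. One of two alike.
- bolt_b: Loose large steel hexagon bolt standing upside down on its head: head 36 mm across flats (42 mm across corners), 15 mm high, and above it a round shank 24 mm in diameter (25 mm over the thread bands), 75 mm total height, about 0.30 kg. Origin: centre of its underside; z along the shank, up. One of two alike.
- block_a: Loose steel slotted block, 36 mm along its x, 50 mm along its y, 36 mm high, with an open slot 14 mm wide and 16 mm deep in its top running the length of y; about 0.40 kg. Grip it across the 36 mm (closing along its x). Origin: centre of its underside; z up.
- tray_bushing: Green metal tray fixed to the bench, 100 mm along its x, 190 along its y, rim 18 high, walls 3, floor 4 thick. On its floor, 60 mm along the tray's +y from its centre, a sample is fixed for good: a bushing (42 mm tube, 34 mm high); the other floor is free. The trays differ only in the sample. Origin: centre of its underside, on the bench; z up.
- tray_bolt: Green metal tray fixed to the bench, 100 mm along its x, 190 along its y, rim 18 high, walls 3, floor 4 thick. On its floor, 60 mm along the tray's +y from its centre, a sample is fixed for good: a hexagon bolt standing on its head (75 mm high); the other floor is free. The trays differ only in the sample. Origin: centre of its underside, on the bench; z up.
- tray_block: Green metal tray fixed to the bench, 100 mm along its x, 190 along its y, rim 18 high, walls 3, floor 4 thick. On its floor, 60 mm along the tray's +y from its centre, a sample is fixed for good: a slotted block (36 x 50 x 36 mm, same axes as the tray); the other floor is free. The trays differ only in the sample. Origin: centre of its underside, on the bench; z up.
- oil_can: Bystander: small orange oil can with a tapering spout, 48 mm in diameter, 90 mm high, standing loose among the parts. Origin: centre of its underside.
- magnifier: Bystander: hand magnifier lying flat and loose among the parts, round black lens frame 56 mm in diameter and 9 mm high, wooden handle reaching 82 mm from the lens centre along its -x. Origin: underside at the lens centre.
Mind the look-alikes: they are no part of the job. What is shaped like the bushing_a but turquoise is not meant.

How it is judged:
At the end, for the whole second after the job is handed in: Each of the five parts stands on the floor of the tray with the sample of its kind: its centre inside the tray's walls, its underside less than 5 mm above the floor (not on the rim, the sample or another part), upright within 7 degrees the way up it started, released and at rest (x of bushing_a in the frame of tray_bushing between -0.047 and 0.047 m and y of bushing_a in the frame of tray_bushing between -0.092 and 0.092 m and z of each of bushing_a, bushing_b in the frame of tray_bushing below 0.009 m and angle between each of bushing_a, bushing_b, bolt_a, bolt_b, block_a's own z axis and vertical below 0.12 rad and linear speed of each of bushing_a, bushing_b, bolt_a, bolt_b, block_a below 0.02 m/s and angular speed of each of bushing_a, bushing_b, bolt_a, bolt_b, block_a below 0.2 rad/s and x of bushing_b in the frame of tray_bushing between -0.047 and 0.047 m and y of bushing_b in the frame of tray_bushing between -0.092 and 0.092 m and x of bolt_a in the frame of tray_bolt between -0.047 and 0.047 m and y of bolt_a in the frame of tray_bolt between -0.092 and 0.092 m and z of each of bolt_a, bolt_b in the frame of tray_bolt below 0.009 m and x of bolt_b in the frame of tray_bolt between -0.047 and 0.047 m and y of bolt_b in the frame of tray_bolt between -0.092 and 0.092 m and x of block_a in the frame of tray_block between -0.047 and 0.047 m and y of block_a in the frame of tray_block between -0.092 and 0.092 m and z of block_a in the frame of tray_block below 0.009 m); the robot touches nothing.
It fails at once if the oil can was shifted by more than 25 mm or knocked over (distance of oil_can from where it was at the start of the episode above 0.025 m or angle between oil_can's own z axis and vertical above 0.35 rad).
It fails at once if the magnifier was shifted by more than 25 mm or knocked over (distance of magnifier from where it was at the start of the episode above 0.025 m or angle between magnifier's own z axis and vertical above 0.35 rad).
It also fails if it takes over 109 s, if anything falls off the work surface, if the arm or the gripper's body presses on something with over 40 N, if the wrist force passes 120 N, or if a joint passes its speed limit or range.

### The arm

A 6-joint arm with a two-finger parallel gripper is mounted at the origin on the work surface. World frame = base frame: x ahead of the robot, y to its left, z up, the work surface at z = 0. Lengths are in m, angles in rad, forces in N, time in s.
With the tool pointing down it reaches from about 0.225 to 0.875 m from the base axis. Payload 3.4 kg.
Tool frame: the origin (TCP) lies at the very end of the fingers, on their centre line; the grasp point (between the pads) lies 19 mm behind it; z points along the fingers, y is the line along which they close (so a half turn about z gives the same grasp; the last joint's range is limited). The gripper opens to 85 mm and grips with 20 to 120 N. Pads are 22 mm wide; open, the fingers measure 114 mm over their backs; the gripper's body (76 mm by 85 mm) begins 54 mm behind the grasp point. The pads swing forward as they close: fully open they stand 13 mm farther back than shut.
Start: joints at [1.06, 0.276, 1.505, -0, 1.361, -0.121], TCP at [0.219, 0.532, 0.231] pointing down, gripper open.
Joint ranges: [-2.89, 2.89], [-0.75, 2.08], [0.22, 2.7], [-1.18, 4.32], [0.11, 2.71], [-2.7, 2.7]. Speed limits (rad/s): [2.57, 2.57, 3.14, 3.14, 3.14, 3.14].

### API

Orientations are given as a unit quaternion [w, x, y, z].
In Python, from rig import manip gives the robot as it stands. The module is installed in compiled form; this text tells all that it offers.
- The arm moves only by the tool play_rows, never from a script. Its argument "motion" is a list of rows, each a list of 5 numbers: the shift along the tool's x, y, z in units of 40 mm (1.0 is 40 mm), then the turn about the tool's z in units of 10 degrees (1.0 is 10 degrees), then the finger opening in mm, from 0 to 85.4. A call has 1 to 5 rows; each row is the pose to reach, as a shift and turn from the pose commanded when the call began, along the tool's axes at that moment; what a row does not reach only later rows make up. A row lasts 1/8 s, in which the tool goes at most 62.5 mm and 10.7 degrees, less where a joint would pass 70% of its speed; a pose out of reach is approached as far as the arm can. A call with a gripper value outside its range is refused whole. The fingers move at their own pace and stop on an object; "newtons" is the grip in N (left out, the last holds). Time passes only in rows, so rows that repeat a pose let the fingers close. It gives the time, the measured TCP pose, the force, the opening and the grip force at its end, in the units of the state.
- manip.get_state(): the state, without advancing time (a new reading comes with each control period).
- manip.get_image(name): name is "scene" or "top" or "wrist"; returns a dict with "img" (384x512x3 uint8, red, green, blue), "range_z" (384x512 float32, m along the optical axis (not along the pixel's ray), 0 where there is no reading), "fx", "fy", "cx", "cy" (pixels), "D" ([k1, k2, p1, p2, k3] as OpenCV has them; the pictures are not rectified), "R" (3x3) and "t" (3): a world point X has camera coordinates R X + t. Camera axes: x right, y down, z forward; pixel columns grow to the right and rows downward; lengths in m; the calibration is good to about 2 mm. A picture is of the moment at which its call begins.
- manip.sign_off(): hands the job in; it is judged then, once.
The state is a dict: "clock": time; "qpos": joint angles; "qd": joint speeds; "effort": joint torques, N m; "position": TCP position; "ee_rot": TCP orientation; "contact_force": force on the tool from outside, world axes, zero at the start; "moment": the same for the moment, N m; "width": finger opening in m; "gripper_force": force on a finger pad.
Only numpy, scipy, OpenCV 4.12 (cv2) and the standard library are available. Lean on these libraries where they do the work, as an engineer would, in place of code of your own. Each camera call takes 0.05 s, during which the arm holds its last target. There are 200 camera calls.

## Working session

There is one attempt and no reset: what is moved stays moved. The work goes in short steps, Python scripts to look and compute and a tool call to move; the robot and the scene stay as the last step left them, time stands still between calls to the robot, and variables do not carry over. Pictures are saved under pics/ and viewed, at most 14 in all, crops included, and the job is handed in when it is done.

Besides the shell and the picture viewer there is one more tool, called after ">>>" as name(argument=value, ...) on one line, values as JSON. play_rows: Moves the arm, as the interface text tells. Its arguments: {"type":"object","properties":{"motion":{"type":"array","items":{"type":"array","items":{"type":"number"}}},"newtons":{"type":"number"}},"required":["motion"]}

```bash
mkdir -p pics
python3 - <<'E'
from rig import manip
import cv2,numpy as np
s=manip.get_state()
print({k:np.round(v,3) for k,v in s.items()})
for n in("top","scene"):
    d=manip.get_image(n); np.savez(n+".npz",**d)
    cv2.imwrite(f"pics/{n}0.png",cv2.resize(d["img"][:,:,::-1],(800,600)))
    print(n,d["fx"],d["cx"],d["D"],np.round(-d["R"].T@d["t"],3))
E
```

```text
{'clock': np.float64(0.0), 'qpos': array([ 1.06 ,  0.277,  1.506,  0.   ,  1.361, -0.121]), 'qd': array([-0.   , -0.001,  0.002,  0.   , -0.001, -0.001]), 'effort': array([-0.0000e+00, -4.1677e+01, -2.4581e+01, -0.0000e+00,  1.1000e-02,
        0.0000e+00]), 'position': array([0.218, 0.531, 0.23 ]), 'ee_rot': array([-0.   ,  0.194,  0.981, -0.001]), 'contact_force': array([-1.217, -0.53 , -0.255]), 'moment': array([ 0.018, -0.018, -0.025]), 'gripper_force': np.float64(0.0), 'width': np.float64(0.085)}
top 360.24885612415125 261.78309504924437 [-0.00403858  0.          0.          0.          0.        ] [ 0.384 -0.003  0.944]
scene 499.6739287901769 255.72161940161843 [-0.04206848  0.          0.          0.          0.        ] [1.313 0.121 0.803]
```

View pics/top0.png

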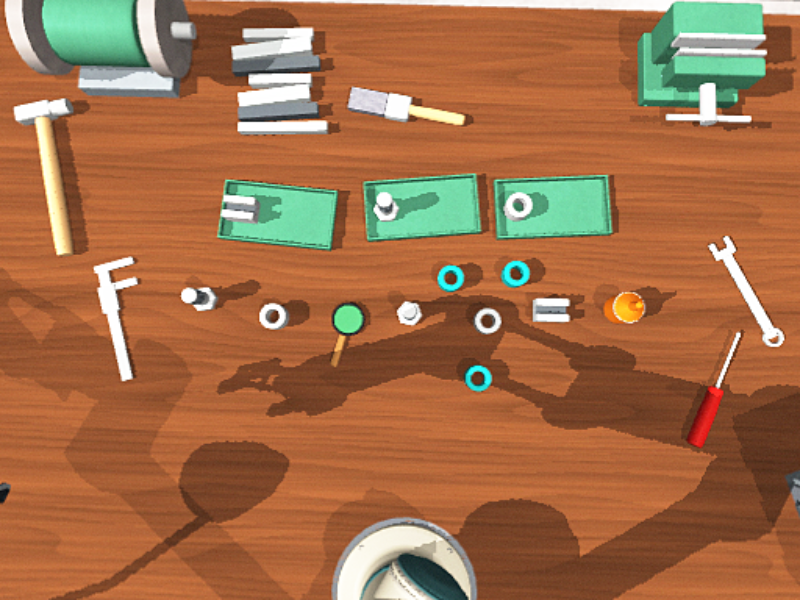

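View pics/scene0.png

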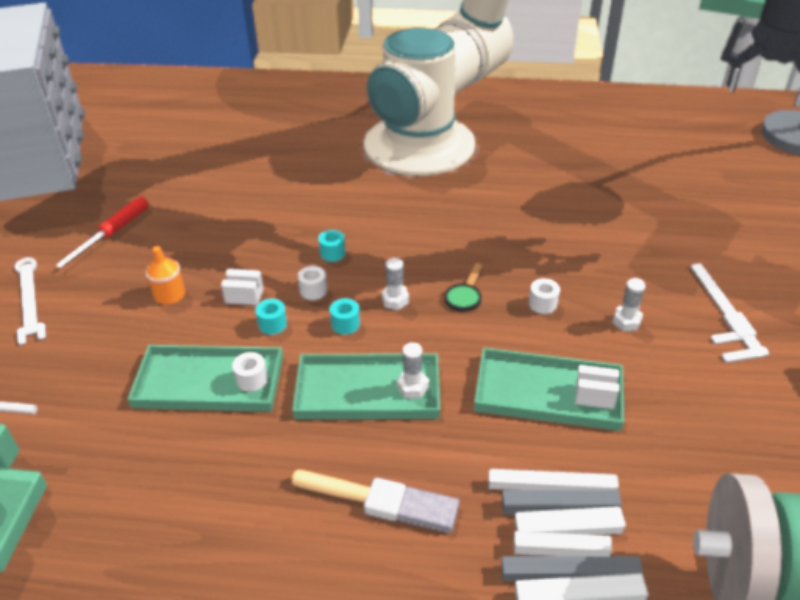

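Top view (800x600 px): loose bolts at (200,298) and (409,312), bushings at (273,316) and (487,320), block at (551,309), oil can at (626,307), magnifier at (348,319). The trays are block (278,214), bolt (422,207) and bushing (553,206). The turquoise rings are decoys.

```bash
cat > h.py <<'E'
import numpy as np,cv2
def cloud(d):
    h,w=d["range_z"].shape
    K=np.array([[d["fx"],0,d["cx"]],[0,d["fy"],d["cy"]],[0,0,1.]])
    u,v=np.meshgrid(np.arange(w),np.arange(h))
    p=cv2.undistortPoints(np.stack([u,v],-1).reshape(-1,1,2).astype(float),K,np.array(d["D"],float)).reshape(h,w,2)
    z=d["range_z"][...,None]
    return (np.concatenate([p,np.ones_like(z)],-1)*z-np.asarray(d["t"]))@d["R"]
E
python3 - <<'E'
from h import *
for n in("top","scene"):
    d=np.load(n+".npz"); P=cloud(d); im=d["img"]
    hsv=cv2.cvtColor(im,cv2.COLOR_RGB2HSV)
    reg=(P[...,0]>.2)&(P[...,0]<.75)&(abs(P[...,1])<.45)&(d["range_z"]>0)
    print(n,"bench z",np.median(P[reg][:,2]))
    m=(reg&(P[...,2]>.012)).astype(np.uint8)
    k,l,st,c=cv2.connectedComponentsWithStats(m)
    for i in range(1,k):
        if st[i,4]<40: continue
        q=P[l==i]; zt=np.percentile(q[:,2],95); t=q[q[:,2]>zt-.006]
        r=cv2.minAreaRect((t[:,:2]*1000).astype(np.float32))
        print(np.round(c[i]*800/512),st[i,4],"hsv",np.median(hsv[l==i],0),"ztop",round(zt,3),"mean",np.round(t.mean(0)[:2],4),"rect",np.round(r[0],1),np.round(r[1],1),round(r[2],1))
E
```

```text
top bench z -0.0002989513175418191
[421. 205.] 327 hsv [ 76. 130. 195.] ztop 0.02 mean [ 0.6285 -0.0122] rect [627.6 -10.4] [101.3 189.9] 5.9
[555. 205.] 351 hsv [ 76. 131. 200.] ztop 0.02 mean [ 0.6358 -0.2345] rect [ 634.4 -230.4] [101.4 191.1] 4.1
[257. 211.] 666 hsv [ 75.   33.5 208. ] ztop 0.041 mean [0.6126 0.2911] rect [612.6 291.1] [50.4 36.4] 85.8
[385. 207.] 205 hsv [  0.   0. 255.] ztop 0.08 mean [0.6207 0.049 ] rect [621.3  48.6] [22.6 22.1] 4.1
[517. 206.] 197 hsv [  0.   0. 255.] ztop 0.039 mean [ 0.6293 -0.1699] rect [ 630.1 -170.1] [38.8 40.4] 89.7
[515. 273.] 178 hsv [ 90. 218. 255.] ztop 0.036 mean [ 0.5171 -0.1676] rect [ 517.1 -167.2] [39.4 38.8] 46.0
[450. 278.] 165 hsv [ 90. 216. 255.] ztop 0.036 mean [ 0.5061 -0.0608] rect [506.1 -61.3] [38.5 41. ] 2.7
[198. 297.] 224 hsv [ 13.5   2.  249. ] ztop 0.076 mean [0.4616 0.3482] rect [462.1 348.6] [22.  22.5] 88.0
[625. 307.] 392 hsv [ 15. 229. 252.] ztop 0.086 mean [ 0.4644 -0.3428] rect [ 464.8 -343.8] [10.1  9.6] 1.4
[550. 309.] 314 hsv [  0.   0. 255.] ztop 0.038 mean [ 0.4587 -0.2277] rect [ 458.3 -226.4] [50.8 
[... 1068 characters left out ...]
mean [0.4383 0.2243] rect [436.6 224.9] [42.1 39.2] 1.6
[631. 303.] 378 hsv [110.   5. 182.] ztop 0.077 mean [0.4641 0.3469] rect [463.4 347.4] [22.4 22.3] 30.5
[270. 314.] 313 hsv [ 90. 183. 194.] ztop 0.037 mean [ 0.5206 -0.1708] rect [ 519.9 -169.8] [40.7 40.7] 58.6
[344. 313.] 312 hsv [ 90. 183. 189.] ztop 0.036 mean [ 0.5091 -0.0641] rect [507.9 -64.2] [45.7 38.5] 10.2
[382. 380.] 1130 hsv [ 75.  68. 166.] ztop 0.079 mean [0.6252 0.0471] rect [623.8  47.3] [24.3 22. ] 5.7
[220. 373.] 1124 hsv [ 75.   86.5 175. ] ztop 0.039 mean [ 0.6334 -0.1724] rect [ 633.  -172.8] [43.2 40.6] 30.8
[572. 386.] 1310 hsv [ 75.  56. 175.] ztop 0.041 mean [0.6148 0.2897] rect [614.5 289.2] [50.  41.4] 85.5
```

>>> play_rows(motion=[[-7.4,-1.9,1.5,5,85],[-7.4,-1.9,1.5,5,80],[-7.4,-1.9,1.5,5,70],[-7.4,-1.9,1.5,5,65],[-7.4,-1.9,1.5,5,65]], newtons=60)

```text
clock: 0.72
position: [0.4646, 0.3477, 0.1706]
ee_rot: [-0.0, 0.592, 0.806, -0.0]
contact_force: [-0.2, 0.1, -0.3]
width: 0.065
gripper_force: 0.0
```

```bash
cat >> h.py <<'E'
from scipy.spatial.transform import Rotation as Ro
def go(x,y,z,yaw=0.):
    from rig import manip
    s=manip.get_state(); q=s["ee_rot"]; R=Ro.from_quat([*q[1:],q[0]]).as_matrix()
    d=R.T@(np.array([x,y,z])-s["position"])/.04
    a=np.degrees(np.arctan2(R[1,1],R[0,1]))
    print("t",s["clock"],"pos",np.round(s["position"],4),"shift",np.round(d,2),"turn",round((a-yaw)/10,2),"tilt",np.round(R[:2,2],3),"w",np.round(s["width"],4))
E
python3 -c "
from h import *
go(.463,.348,.12)"
```

```text
t 0.725 pos [0.4646 0.3477 0.1706] shift [ 0.02 -0.04  1.27] turn 1.74 tilt [-0.  0.] w 0.065
```

>>> play_rows(motion=[[0,0,0.2,1.7,65],[0,0,0.2,1.7,65],[0,0,0.2,1.7,65]])

```text
clock: 1.1
position: [0.4634, 0.3487, 0.1627]
ee_rot: [-0.0, 0.703, 0.711, -0.001]
contact_force: [0.4, 0.1, 0.4]
width: 0.0647
gripper_force: 0.0
```

```bash
cat >> h.py <<'E'
def wr():
    from rig import manip
    d=manip.get_image("wrist"); P=cloud(d)
    p=manip.get_state()["position"]
    m=((d["range_z"]>0)&(P[...,2]>.02)&(P[...,2]<.095)&(abs(P[...,0]-p[0])<.12)&(abs(P[...,1]-p[1])<.12)).astype(np.uint8)
    k,l,st,c=cv2.connectedComponentsWithStats(m)
    for i in range(1,k):
        if st[i,4]<60: continue
        q=P[l==i]; zt=np.percentile(q[:,2],95); t=q[q[:,2]>zt-.005]
        r=cv2.minAreaRect((t[:,:2]*1000).astype(np.float32))
        print(np.round(c[i]),st[i,4],"ztop",round(zt,4),"rect",np.round(r[0],1),np.round(r[1],1),round(r[2],1))
    return d
E
python3 -c "
from h import *
go(.463,.348,.033)
d=wr(); cv2.imwrite('pics/w1.png',d['img'][:,:,::-1])"
```

```text
t 1.1 pos [0.4634 0.3487 0.1627] shift [-0.02 -0.01  3.24] turn 0.07 tilt [-0.001 -0.001] w 0.0647
[255. 192.] 917 ztop 0.0772 rect [462.  349.8] [22.8 22.9] 29.8
[232. 276.] 524 ztop 0.0361 rect [435.8 238.9] [19.7 40.2] 90.0
```

View pics/w1.png

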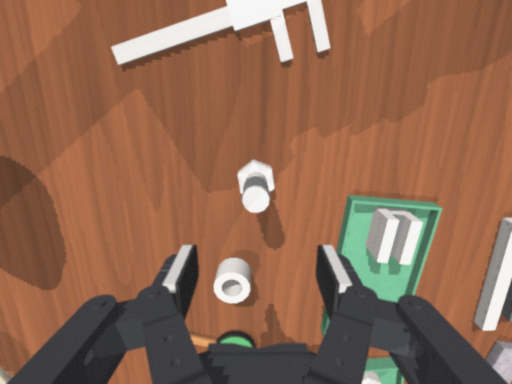

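The wrist view shows the bolt at (256,185) and the left bushing at (232,281). Both are where I measured them, so I'll descend.

>>> play_rows(motion=[[0,0,1.5,0,65],[0,0,3.0,0,65],[0,0,3.2,0,65],[0,0,3.2,0,15],[0,0,3.2,0,15]])

```text
clock: 1.78
position: [0.4652, 0.3504, 0.0379]
ee_rot: [0.001, 0.703, 0.711, 0.002]
contact_force: [-4.1, 0.0, 3.4]
width: 0.0292
gripper_force: 1.2
```

>>> play_rows(motion=[[0,0,0,0,15],[0,0,0,0,15],[0,0,0,0,15]])

```text
clock: 2.15
position: [0.4648, 0.3502, 0.038]
ee_rot: [0.0, 0.703, 0.711, 0.002]
contact_force: [-0.7, 0.2, 6.7]
width: 0.0227
gripper_force: 58.5
```

>>> play_rows(motion=[[0,0,-1.5,0,15],[0,0,-3,0,15],[-1.5,0.6,-3,0,15],[-3,1.2,-3,0,15],[-4.5,1.8,-3,0,15]])

```text
clock: 2.78
position: [0.5357, 0.1744, 0.1564]
ee_rot: [0.001, 0.703, 0.712, 0.001]
contact_force: [0.7, 0.2, -2.7]
width: 0.0227
gripper_force: 60.0
```

>>> play_rows(motion=[[-1.5,0.6,0,0,15],[-3,1.2,0,0,15],[-4.5,1.8,0,0,15],[-6,2.4,0,0,15],[-6,2.4,0,0,15]])

```text
clock: 3.4
position: [0.6356, -0.0678, 0.1557]
ee_rot: [0.002, 0.705, 0.71, 0.0]
contact_force: [-0.2, 1.1, -1.9]
width: 0.0225
gripper_force: 59.7
```

```bash
python3 -c "
from h import *
go(.6355,-.070,.043)
d=wr(); cv2.imwrite('pics/w2.png',d['img'][:,:,::-1])"
```

```text
t 3.4 pos [ 0.6356 -0.0678  0.1557] shift [-0.05 -0.01  2.82] turn 0.04 tilt [ 0.003 -0.002] w 0.0225
[240.  59.] 1254 ztop 0.0814 rect [621.7  45.2] [23.1 16.5] 0.4
[141. 177.] 544 ztop 0.0363 rect [521.8 -60.8] [38.  13.7] 90.0
[158. 269.] 621 ztop 0.0361 rect [ 527.2 -166.4] [24.4 38.6] 0.1
```

View pics/w2.png

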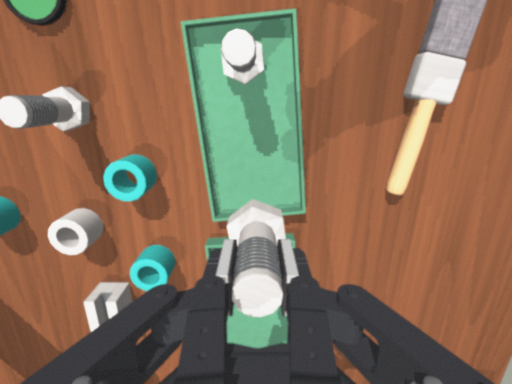

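The bolt is held upright above the bolt tray, with the sample at (240,50). Lowering.

>>> play_rows(motion=[[0,0,1.2,0,15],[0,0,2.4,0,15],[0,0,2.7,0,15],[0,0,2.75,0,15],[0,0,2.8,0,15]])

```text
clock: 4.08
position: [0.6356, -0.0628, 0.0455]
ee_rot: [0.002, 0.703, 0.711, 0.001]
contact_force: [-0.2, 0.5, -2.4]
width: 0.0224
gripper_force: 59.6
```

>>> play_rows(motion=[[0,0,0.05,0,15],[0,0,0.05,0,15]])

```text
clock: 4.32
position: [0.6343, -0.0631, 0.0422]
ee_rot: [0.001, 0.703, 0.711, 0.0]
contact_force: [0.0, -0.3, -2.0]
width: 0.023
gripper_force: 59.6
```

>>> play_rows(motion=[[-0.2,0,0,0,15],[-0.2,0,0.05,0,15],[-0.2,0,0.1,0,15]])

```text
clock: 4.7
position: [0.6346, -0.0717, 0.0419]
ee_rot: [0.001, 0.703, 0.711, 0.001]
contact_force: [-8.0, 2.1, 29.5]
width: 0.0226
gripper_force: 63.2
```

>>> play_rows(motion=[[0,0,-0.05,0,60],[0,0,-0.05,0,60],[0,0,-0.05,0,60],[0,0,-1.5,0,60],[0,0,-3,0,60]])

```text
clock: 5.32
position: [0.6333, -0.071, 0.157]
ee_rot: [-0.001, 0.703, 0.711, -0.001]
contact_force: [0.8, -0.8, 0.8]
width: 0.0602
gripper_force: 0.0
```

>>> play_rows(motion=[[0.6,-1.5,0,0,60],[1.2,-3,0,0,60],[1.9,-4.6,0,0,60],[1.9,-4.6,0,0,60]])

```text
clock: 5.82
position: [0.4441, 0.0043, 0.1566]
ee_rot: [-0.002, 0.703, 0.712, -0.001]
contact_force: [0.7, 0.1, 0.6]
width: 0.0601
gripper_force: 0.0
```

```bash
python3 -c "
from h import *
go(.449,.004,.033)
d=wr(); cv2.imwrite('pics/w3.png',d['img'][:,:,::-1])"
```

```text
t 5.825 pos [0.4441 0.0043 0.1566] shift [-0.01  0.14  3.09] turn 0.07 tilt [-0.004  0.001] w 0.0601
[261. 194.] 971 ztop 0.0771 rect [447.9   5.7] [22.9 23. ] 0.6
[312. 241.] 781 ztop 0.0361 rect [505.2 -58. ] [41.6 34.5] 30.3
[158. 273.] 227 ztop 0.0363 rect [333.3 -99. ] [29.2 10.4] 60.4
[251. 282.] 482 ztop 0.0361 rect [ 438.7 -108.5] [38.3 14.7] 0.1
```

View pics/w3.png

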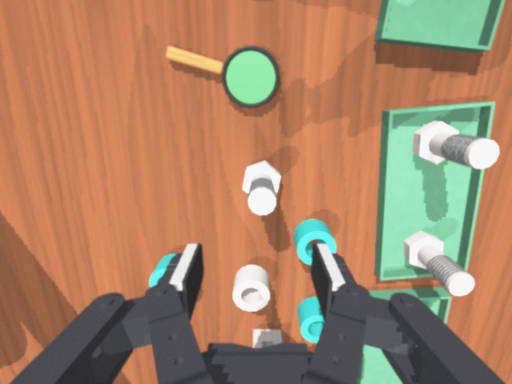

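The first bolt stands in its tray at (425,250). The second bolt is at (262,187).

>>> play_rows(motion=[[0,0.1,1.5,0,60],[0,0.1,2.8,0,60],[0,0.1,3.05,0,60],[0,0.1,3.05,0,15],[0,0.1,3.05,0,15]])

```text
clock: 6.5
position: [0.4538, 0.0026, 0.0366]
ee_rot: [0.0, 0.703, 0.711, 0.0]
contact_force: [-1.7, 0.3, -2.2]
width: 0.0245
gripper_force: 3.8
```

>>> play_rows(motion=[[0,0,0,0,15],[0,0,0,0,15],[0,0,0,0,15]])

```text
clock: 6.88
position: [0.4544, 0.0027, 0.0368]
ee_rot: [0.001, 0.703, 0.711, 0.001]
contact_force: [-0.7, 0.7, 6.8]
width: 0.0229
gripper_force: 59.0
```

>>> play_rows(motion=[[0,0,-1.5,0,15],[0,0,-3,0,15],[-0.1,1.5,-3,0,15],[-0.3,3,-3,0,15],[-0.4,4.5,-3,0,15]])

```text
clock: 7.5
position: [0.635, -0.0113, 0.1559]
ee_rot: [0.001, 0.703, 0.711, 0.0]
contact_force: [0.1, 0.6, -2.8]
width: 0.0226
gripper_force: 60.4
```

>>> play_rows(motion=[[0,0,0,0,15],[0,0,0,0,15]])

```text
clock: 7.75
position: [0.6322, -0.0109, 0.1543]
ee_rot: [-0.001, 0.703, 0.711, -0.001]
contact_force: [-0.6, -0.1, -4.1]
width: 0.0226
gripper_force: 60.9
```

```bash
python3 -c "
from h import *
go(.6295,-.010,.043)"
```

```text
t 7.75 pos [ 0.6322 -0.0109  0.1543] shift [ 0.02 -0.06  2.78] turn 0.07 tilt [-0.003  0.   ] w 0.0226
```

>>> play_rows(motion=[[0,0,1.2,0,15],[0,0,2.4,0,15],[0,0,2.7,0,15],[0,0,2.75,0,15],[0,0,2.8,0,15]])

```text
clock: 8.38
position: [0.6348, -0.0112, 0.0455]
ee_rot: [0.002, 0.703, 0.711, 0.001]
contact_force: [-0.4, -0.9, -3.7]
width: 0.0226
gripper_force: 60.7
```

>>> play_rows(motion=[[0,0,0,0,15],[0,0,0.05,0,15]])

```text
clock: 8.62
position: [0.6341, -0.0111, 0.0425]
ee_rot: [0.001, 0.703, 0.711, 0.001]
contact_force: [0.4, -0.6, -3.2]
width: 0.0227
gripper_force: 60.7
```

>>> play_rows(motion=[[0,0,0.05,0,15],[0,0,0.08,0,15]])

```text
clock: 8.88
position: [0.6339, -0.0109, 0.0408]
ee_rot: [0.001, 0.703, 0.711, 0.001]
contact_force: [-4.1, 1.8, 15.3]
width: 0.0227
gripper_force: 62.8
```

>>> play_rows(motion=[[0,0,-0.03,0,65],[0,0,-0.03,0,65],[0,0,-0.03,0,65],[0,0,-1.5,0,65],[0,0,-3,0,65]])

```text
clock: 9.5
position: [0.6327, -0.011, 0.1583]
ee_rot: [-0.001, 0.703, 0.711, -0.001]
contact_force: [1.8, -0.1, 0.3]
width: 0.065
gripper_force: 0.0
```

>>> play_rows(motion=[[-0.8,-1.3,0,0,65],[-1.6,-2.6,0,0,65],[-2.4,-3.9,0,0,65],[-2.8,-4.8,0,0.1,65],[-2.8,-4.8,0,0.1,65]])

```text
clock: 10.12
position: [0.44, -0.1257, 0.1581]
ee_rot: [-0.001, 0.71, 0.704, -0.0]
contact_force: [0.2, 0.1, 0.7]
width: 0.0647
gripper_force: 0.0
```

>>> play_rows(motion=[[0,0,0,0,65]])

```text
clock: 10.25
position: [0.4436, -0.1254, 0.1584]
ee_rot: [0.001, 0.709, 0.705, 0.001]
contact_force: [0.0, -0.1, -0.5]
width: 0.065
gripper_force: 0.0
```

```bash
python3 -c "
from h import *
go(.439,-.1235,.004)
d=wr(); cv2.imwrite('pics/w4.png',d['img'][:,:,::-1])"
```

```text
t 10.25 pos [ 0.4436 -0.1254  0.1584] shift [ 0.05 -0.12  3.86] turn -0.04 tilt [ 0.002 -0.   ] w 0.065
[324. 119.] 1303 ztop 0.0364 rect [506.9 -61. ] [40.2 40.8] 89.7
[157. 170.] 1240 ztop 0.0363 rect [ 345.7 -107.9] [40.3 40.1] 1.9
[251. 183.] 1095 ztop 0.0363 rect [ 438.4 -121.8] [40.3 40.8] 68.6
[327. 224.] 1117 ztop 0.0361 rect [ 517.4 -167.8] [40.8 40.9] 56.2
[271. 268.] 1292 ztop 0.0382 rect [ 459.1 -223.1] [44.2 35.7] 89.8
```

View pics/w4.png

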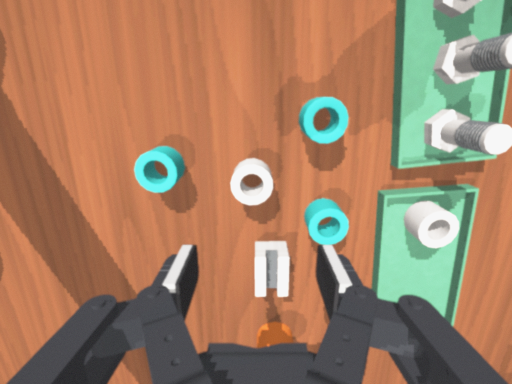

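Both bolts are standing in their tray. Bushing at (251,182); descending on it.

>>> play_rows(motion=[[0.07,-0.13,1.5,0,65],[0.07,-0.13,3.0,0,65],[0.07,-0.13,3.7,0,65],[0.07,-0.13,3.83,0,65],[0.07,-0.13,3.83,0,65]])

```text
clock: 10.92
position: [0.4387, -0.1224, 0.0051]
ee_rot: [0.0, 0.709, 0.705, 0.0]
contact_force: [0.6, 0.1, 1.1]
width: 0.0646
gripper_force: 0.0
```

>>> play_rows(motion=[[0,0,0,0,32],[0,0,0,0,32],[0,0,0,0,32],[0,0,0,0,32]])

```text
clock: 11.42
position: [0.4387, -0.1228, 0.0066]
ee_rot: [0.002, 0.709, 0.705, 0.001]
contact_force: [0.1, 1.3, 5.8]
width: 0.0409
gripper_force: 60.2
```

>>> play_rows(motion=[[0,0,-1.5,0,32],[0,0,-3,0,32],[-1,1.2,-3.5,-0.2,32],[-2,2.4,-3.5,-0.4,32],[-3,3.6,-3.5,-0.4,32]])

```text
clock: 12.05
position: [0.5798, -0.2425, 0.1464]
ee_rot: [0.001, 0.684, 0.729, 0.0]
contact_force: [-0.1, -0.4, -1.9]
width: 0.0408
gripper_force: 62.4
```

>>> play_rows(motion=[[-1.1,1.3,0,0,32],[-1.1,1.3,0,0,32],[-1.1,1.3,0,0,32]])

```text
clock: 12.42
position: [0.6324, -0.2817, 0.1441]
ee_rot: [-0.001, 0.684, 0.729, -0.0]
contact_force: [-0.0, 0.9, -3.1]
width: 0.0407
gripper_force: 62.5
```

```bash
python3 -c "
from h import *
go(.640,-.290,.011,4.1)"
```

```text
t 12.425 pos [ 0.6324 -0.2817  0.1441] shift [-0.22  0.18  3.33] turn -0.05 tilt [-0.002  0.001] w 0.0407
```

>>> play_rows(motion=[[-0.2,0.15,1.2,0,32],[-0.2,0.15,2.4,0,32],[-0.2,0.15,3.1,0,32],[-0.2,0.15,3.25,0,32],[-0.2,0.15,3.25,0,32]])

```text
clock: 13.05
position: [0.6396, -0.2891, 0.016]
ee_rot: [0.0, 0.684, 0.729, 0.0]
contact_force: [0.1, 1.3, -2.7]
width: 0.0407
gripper_force: 62.5
```

>>> play_rows(motion=[[0,0,0.05,0,32],[0,0,0.1,0,32]])

```text
clock: 13.3
position: [0.6405, -0.2899, 0.0125]
ee_rot: [0.001, 0.684, 0.729, 0.0]
contact_force: [0.1, -0.3, -2.9]
width: 0.0408
gripper_force: 62.5
```

>>> play_rows(motion=[[0,0,0.04,0,32],[0,0,0.07,0,32],[0,0,0.07,0,32]])

```text
clock: 13.68
position: [0.6401, -0.2897, 0.0106]
ee_rot: [0.001, 0.684, 0.729, 0.0]
contact_force: [-1.7, 1.4, 7.6]
width: 0.0408
gripper_force: 63.6
```

>>> play_rows(motion=[[0,0,0,0,51],[0,0,0,0,51],[0,0,0,0,51],[0,0,-1.5,0,51],[0,0,-3.5,0,51]])

```text
clock: 14.3
position: [0.6391, -0.2893, 0.1304]
ee_rot: [-0.001, 0.684, 0.729, -0.0]
contact_force: [0.3, -0.6, 0.7]
width: 0.051
gripper_force: 0.0
```

>>> play_rows(motion=[[0.6,-1.4,0,0.2,60],[1.2,-2.8,0,0.4,60],[1.9,-4.3,0,0.4,60],[1.9,-4.4,0,0.4,60],[1.9,-4.4,0,0.4,60]])

```text
clock: 14.92
position: [0.4595, -0.2253, 0.1311]
ee_rot: [0.001, 0.709, 0.705, 0.0]
contact_force: [0.2, 0.6, 0.8]
width: 0.06
gripper_force: 0.0
```

```bash
python3 -c "
from h import *
go(.459,-.2265,.004)
d=wr(); cv2.imwrite('pics/w5.png',d['img'][:,:,::-1])"
```

```text
t 14.925 pos [ 0.4595 -0.2253  0.1311] shift [-0.03 -0.02  3.18] turn -0.04 tilt [ 0.002 -0.001] w 0.06
[125.  69.] 792 ztop 0.0363 rect [ 354.5 -118.8] [33.4 14.9] 36.2
[325. 130.] 1578 ztop 0.0362 rect [ 517.4 -168. ] [41.2 40.9] 79.7
[256. 195.] 2216 ztop 0.0382 rect [ 459.  -226.8] [36.1 50.6] 0.0
[263. 308.] 2358 ztop 0.0808 rect [ 465.9 -341.2] [13.5  7.6] 0.1
```

View pics/w5.png

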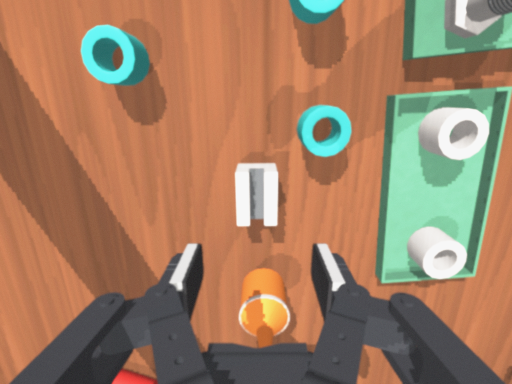

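The bushing is standing in its tray at (436,252). The block is at (256,195), square to the gripper. Descending on it.

>>> play_rows(motion=[[-0.03,0,1.5,0,60],[-0.03,0,2.8,0,60],[-0.03,0,3.15,0,60],[-0.03,0,3.15,0,60],[-0.03,0,3.15,0,60]])

```text
clock: 15.6
position: [0.4611, -0.2273, 0.0061]
ee_rot: [0.002, 0.709, 0.705, 0.0]
contact_force: [-0.9, -0.4, 0.1]
width: 0.06
gripper_force: 0.0
```

>>> play_rows(motion=[[0,0,0,0,26],[0,0,0,0,26],[0,0,0,0,26],[0,0,0,0,26]])

```text
clock: 16.1
position: [0.4601, -0.2268, 0.0063]
ee_rot: [0.002, 0.709, 0.705, 0.0]
contact_force: [-1.2, 0.3, 6.9]
width: 0.0352
gripper_force: 61.5
```

>>> play_rows(motion=[[0,0,-1.5,0,26],[0,0,-3,0,26],[1.2,0.4,-3.6,0,26],[2.6,0.9,-3.6,0,26],[4,1.4,-3.6,0,26]])

```text
clock: 16.73
position: [0.5162, -0.065, 0.1493]
ee_rot: [0.001, 0.71, 0.705, 0.0]
contact_force: [0.6, -0.6, -3.8]
width: 0.0353
gripper_force: 62.4
```

>>> play_rows(motion=[[1.4,0.5,0,0.1,26],[2.8,1,0,0.2,26],[4.2,1.5,0,0.3,26],[5.6,2,0,0.4,26],[6.6,2.3,0,0.4,26]])

```text
clock: 17.35
position: [0.6097, 0.1996, 0.1482]
ee_rot: [-0.0, 0.733, 0.68, 0.0]
contact_force: [0.1, -0.8, -3.1]
width: 0.0351
gripper_force: 62.3
```

>>> play_rows(motion=[[0,0,0,0,26]])

```text
clock: 17.48
position: [0.6096, 0.2003, 0.1479]
ee_rot: [-0.001, 0.732, 0.681, 0.0]
contact_force: [-0.7, -0.2, -3.5]
width: 0.0349
gripper_force: 62.3
```

```bash
python3 -c "
from h import *
go(.607,.200,.0105,-4.2)
d=wr(); cv2.imwrite('pics/w6.png',d['img'][:,:,::-1])"
```

```text
t 17.475 pos [0.6096 0.2003 0.1479] shift [-0.02 -0.06  3.44] turn 0.01 tilt [-0.     0.001] w 0.0349
[253.  88.] 2703 ztop 0.0423 rect [613.1 291.8] [49.2 36.1] 85.5
```

View pics/w6.png

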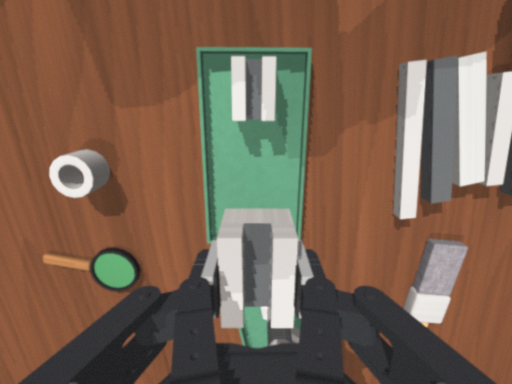

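The block is held square over its tray, with the sample at (253,88). Lowering.

>>> play_rows(motion=[[-0.02,-0.05,1.2,0,26],[-0.02,-0.05,2.4,0,26],[-0.02,-0.05,3.1,0,26],[-0.02,-0.05,3.35,0,26],[-0.02,-0.05,3.35,0,26]])

```text
clock: 18.15
position: [0.6074, 0.1955, 0.0147]
ee_rot: [-0.0, 0.734, 0.68, -0.0]
contact_force: [0.5, -0.2, -2.9]
width: 0.0352
gripper_force: 62.2
```

>>> play_rows(motion=[[0,0,0.04,0,26],[0,0,0.06,0,26]])

```text
clock: 18.4
position: [0.6085, 0.1964, 0.0136]
ee_rot: [0.001, 0.733, 0.68, 0.001]
contact_force: [0.6, 0.2, -3.5]
width: 0.0353
gripper_force: 62.2
```

>>> play_rows(motion=[[0,0,0.05,0,26],[0,0,0.08,0,26],[0,0,0.08,0,26]])

```text
clock: 18.77
position: [0.6079, 0.1965, 0.0103]
ee_rot: [0.0, 0.733, 0.68, 0.001]
contact_force: [-2.2, 0.4, 5.6]
width: 0.0351
gripper_force: 63.3
```

>>> play_rows(motion=[[0,0,0,0,48],[0,0,0,0,48],[0,0,0,0,48],[0,0,-1.5,0,48],[0,0,-3.3,0,48]])

```text
clock: 19.4
position: [0.607, 0.1962, 0.1316]
ee_rot: [-0.001, 0.733, 0.68, -0.001]
contact_force: [1.0, -0.3, 0.7]
width: 0.0481
gripper_force: 0.0
```

>>> play_rows(motion=[[0.1,-1.4,0,-0.2,65],[0.3,-2.8,0,-0.4,65],[0.4,-4.3,0,-0.4,65],[0.4,-4.3,0,-0.4,65],[0.4,-4.3,0,-0.4,65]])

```text
clock: 20.02
position: [0.4383, 0.2256, 0.132]
ee_rot: [0.001, 0.709, 0.705, 0.001]
contact_force: [0.9, 0.7, -0.2]
width: 0.065
gripper_force: 0.0
```

```bash
python3 -c "
from h import *
go(.437,.226,.005)
d=wr(); cv2.imwrite('pics/w7.png',d['img'][:,:,::-1])"
```

```text
t 20.025 pos [0.4383 0.2256 0.132 ] shift [ 0.01 -0.04  3.18] turn -0.03 tilt [0.002 0.001] w 0.065
[254. 192.] 1332 ztop 0.0363 rect [435.9 227.9] [40.6 40.8] 70.6
```

View pics/w7.png

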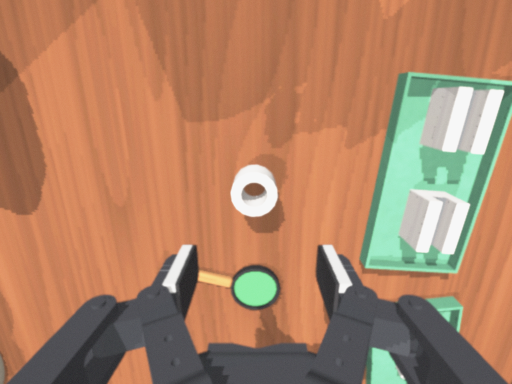

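The block is standing in its tray at (433,222). The last bushing is at (254,190).

>>> play_rows(motion=[[0.03,-0.05,1.5,0,65],[0.03,-0.05,2.8,0,65],[0.03,-0.05,3.17,0,65],[0.03,-0.05,3.17,0,65],[0.03,-0.05,3.17,0,65]])

```text
clock: 20.7
position: [0.4372, 0.2268, 0.0052]
ee_rot: [0.0, 0.709, 0.705, 0.001]
contact_force: [0.1, -0.6, 0.2]
width: 0.0649
gripper_force: 0.0
```

>>> play_rows(motion=[[0,0,0,0,32],[0,0,0,0,32],[0,0,0,0,32],[0,0,0,0,32]])

```text
clock: 21.2
position: [0.4364, 0.2268, 0.0061]
ee_rot: [0.001, 0.709, 0.705, 0.001]
contact_force: [-0.6, -0.1, 5.7]
width: 0.0407
gripper_force: 60.2
```

>>> play_rows(motion=[[0,0,-1.5,0,32],[0,0,-3,0,32],[-1.2,0.5,-3.6,0,32],[-2.5,1.1,-3.6,0,32],[-3.9,1.7,-3.6,0,32]])

```text
clock: 21.82
position: [0.5029, 0.069, 0.1497]
ee_rot: [0.001, 0.709, 0.706, 0.001]
contact_force: [0.6, 0.5, -2.0]
width: 0.0408
gripper_force: 62.0
```

>>> play_rows(motion=[[-1.4,0.6,0,0,32],[-2.8,1.2,0,0,32],[-4.2,1.8,0,0,32],[-5.6,2.4,0,0,32],[-7,3,0,0,32]])

```text
clock: 22.45
position: [0.621, -0.2123, 0.1487]
ee_rot: [-0.0, 0.709, 0.705, 0.0]
contact_force: [1.2, 0.5, -2.3]
width: 0.041
gripper_force: 62.0
```

>>> play_rows(motion=[[-0.6,0.2,0,-0.2,32],[-0.6,0.2,0,-0.4,32],[-0.6,0.2,0,-0.4,32]])

```text
clock: 22.82
position: [0.6278, -0.2335, 0.1483]
ee_rot: [-0.001, 0.684, 0.729, 0.0]
contact_force: [0.4, 0.0, -1.9]
width: 0.0407
gripper_force: 62.0
```

```bash
python3 -c "
from h import *
go(.6355,-.232,.0105,4.1)"
```

```text
t 22.825 pos [ 0.6278 -0.2335  0.1483] shift [0.02 0.2  3.45] turn -0.04 tilt [-0.001  0.002] w 0.0407
```

>>> play_rows(motion=[[0.03,0.2,1.2,0,32],[0.03,0.2,2.4,0,32],[0.03,0.2,3.1,0,32],[0.03,0.2,3.35,0,32],[0.03,0.2,3.35,0,32]])

```text
clock: 23.45
position: [0.6365, -0.232, 0.0149]
ee_rot: [-0.0, 0.684, 0.73, 0.0]
contact_force: [1.1, -0.2, -1.5]
width: 0.0407
gripper_force: 62.0
```

>>> play_rows(motion=[[0,0,0.05,0,32],[0,0,0.1,0,32]])

```text
clock: 23.7
position: [0.6374, -0.2333, 0.0122]
ee_rot: [0.001, 0.684, 0.729, 0.0]
contact_force: [-0.5, 0.6, -1.8]
width: 0.0409
gripper_force: 62.0
```

>>> play_rows(motion=[[0,0,0.04,0,32],[0,0,0.07,0,32],[0,0,0.07,0,32]])

```text
clock: 24.08
position: [0.637, -0.2332, 0.0102]
ee_rot: [0.001, 0.684, 0.729, 0.0]
contact_force: [-2.9, 0.8, 6.4]
width: 0.0408
gripper_force: 62.9
```

>>> play_rows(motion=[[0,0,0,0,51],[0,0,0,0,51],[0,0,0,0,51],[0,0,-1.5,0,51],[0,0,-4,0,51]])

```text
clock: 24.7
position: [0.6359, -0.2327, 0.1303]
ee_rot: [-0.001, 0.684, 0.729, -0.0]
contact_force: [0.4, -1.4, -0.1]
width: 0.0506
gripper_force: 0.0
```

>>> play_rows(motion=[[-1,-1,-1,0,51],[-2,-2,-1,0,51],[-3,-3,-1,0,51],[-4,-4,-1,0,51],[-5,-5,-1,0,51]])

```text
clock: 25.32
position: [0.4484, -0.4466, 0.1703]
ee_rot: [0.0, 0.684, 0.729, 0.0]
contact_force: [0.4, -0.6, 0.3]
width: 0.0508
gripper_force: 0.0
```

Run:
```python
from h import *
from rig import manip
for n in("top","scene"):
    d=manip.get_image(n); P=cloud(d)
    cv2.imwrite(f"pics/{n}1.png",cv2.resize(d["img"][:,:,::-1],(800,600)))
    m=((P[...,2]>.03)&(P[...,2]<.095)&(P[...,0]>.2)&(P[...,0]<.7)&(abs(P[...,1])<.45)&(d["range_z"]>0)).astype(np.uint8)
    k,l,st,c=cv2.connectedComponentsWithStats(m)
    for i in range(1,k):
        if st[i,4]<40: continue
        q=P[l==i]; zt=np.percentile(q[:,2],95); t=q[q[:,2]>zt-.006]
        print(n,np.round(c[i]*800/512),"ztop",round(zt,3),np.round(t.mean(0)[:2],4))
```

```text
top [420. 196.] ztop 0.081 [ 0.633  -0.0083]
top [460. 197.] ztop 0.08 [ 0.6326 -0.0724]
top [590. 201.] ztop 0.04 [ 0.6382 -0.289 ]
top [384. 202.] ztop 0.08 [0.6209 0.0488]
top [518. 204.] ztop 0.04 [ 0.6292 -0.1699]
top [556. 202.] ztop 0.04 [ 0.6351 -0.2319]
top [239. 199.] ztop 0.041 [0.6251 0.29  ]
top [296. 204.] ztop 0.041 [0.6197 0.1948]
top [237. 214.] ztop 0.041 [0.6004 0.2927]
top [294. 219.] ztop 0.042 [0.5949 0.1972]
top [515. 273.] ztop 0.036 [ 0.5165 -0.1675]
top [450. 277.] ztop 0.035 [ 0.506  -0.0608]
top [626. 307.] ztop 0.085 [ 0.4645 -0.3428]
top [477. 378.] ztop 0.035 [ 0.3449 -0.1085]
scene [330. 238.] ztop 0.037 [ 0.3481 -0.1118]
scene [163. 271.] ztop 0.085 [ 0.4688 -0.3453]
scene [269. 309.] ztop 0.037 [ 0.5198 -0.1706]
scene [343. 309.] ztop 0.037 [ 0.5094 -0.0638]
scene [412. 362.] ztop 0.081 [0.6243 0.0471]
scene [317. 362.] ztop 0.081 [ 0.6371 -0.0747]
scene [366. 365.] ztop 0.081 [ 0.6368 -0.0106]
scene [161. 364.] ztop 0.041 [ 0.6424 -0.2899]
scene [203. 365.] ztop 0.041 [ 0.6388 -0.2335]
scene [247. 365.] ztop 0.041 [ 0.6331 -0.1727]
scene [524. 372.] ztop 0.043 [0.6091 0.1941]
scene [598. 380.] ztop 0.043 [0.6145 0.2893]
```

View pics/scene1.png

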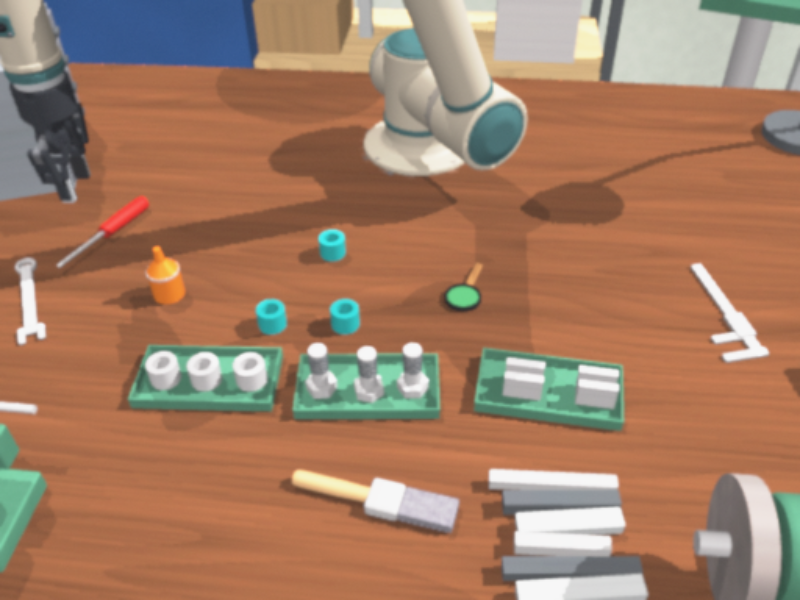

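The scene view shows bushings at (162,370) and (203,370), bolts at (319,370) and (367,375), and the block at (524,378). Each stands upright in the right tray with its top level with the sample's. The oil can and magnifier haven't moved. Handing in.

```bash
python3 -c "
from rig import manip
print(manip.sign_off())"
```

```text
the job is handed in; nothing more can be done
None
```

All five parts stand upright in the trays with their matching samples, the oil can and magnifier are where they were, and the job was handed in at about 25 s; sign-off returned no verdict.

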